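# Slip the hardback into its leaning slipcase

### The arm

A 6-joint arm with a two-finger parallel gripper is mounted at the origin on the work surface. World frame = base frame: x ahead of the robot, y to its left, z up, the work surface at z = 0. Lengths are in mm, angles in degrees, forces in N, time in s.
With the tool pointing down it reaches from about 300 to 850 mm from the base axis. Payload 4.2 kg.
Tool frame: the origin (TCP) lies midway between the tips of the shut fingers; the grasp point (between the pads) lies 19 mm behind it (env.hold_point_z is the z of the grasp point in the tool frame, in mm); z points along the fingers, y is the direction in which the jaws open and shut (so a half turn about z gives the same grasp; the last joint's range is limited). The gripper opens to 91 mm and grips with 3 to 60 N. Pads are 32 mm wide; open, the fingers measure 118 mm over their backs; the gripper's body (76 mm by 178 mm) begins 60 mm behind the grasp point.
Start: joints at [-68.755, 18.312, 89.639, -0, 72.044, -1.146], TCP at [219.038, -531.663, 213.976] pointing down, gripper open.
Joint ranges: [-177.97, 177.97], [-48.28, 115.42], [12.27, 149.76], [-77.06, 257.06], [2.81, 150.46], [-146.56, 146.56]. Speed limits (degrees/s): [147.25, 147.25, 180, 180, 180, 180].

### API

Orientations are given as [roll, pitch, yaw] about the fixed x, y, z axes, in that order (R = Rz(yaw) Ry(pitch) Rx(roll)).
In Python, from workcell import env, grab_frame, camera_params, spotter gives the robot as it stands. The module is installed in compiled form; this text tells all that it offers.
- The arm moves only by the shell command python3 -m jog 'ROWS' [FORCE]. ROWS is text: rows parted by semicolons, each of 7 numbers parted by spaces: the turn, a rotation vector about the world's x, y, z in units of 5 degrees (1.0 is 5 degrees), then the shift along the world's x, y, z in units of 25 mm (1.0 is 25 mm), then the opening, from 0 (shut) to 1 (fully open). A call has 1 to 5 rows; each row is the pose to reach, as a shift and turn from the pose commanded when the call began; what a row does not reach only later rows make up. A row lasts 1/8 s, in which the tool goes at most 62.5 mm and 10.7 degrees, less where a joint would pass 70% of its speed; a pose out of reach is approached as far as the arm can. A call with a gripper value outside its range is refused whole. The fingers move at their own pace and stop on an object; FORCE is the grip in N (left out, the last holds). Time passes only in rows, so rows that repeat a pose let the fingers close. It gives the time, the measured TCP pose, the force and the opening at its end, in the units of the state.
- env.state(): the state, without advancing time (a new reading comes with each control period).
- grab_frame(name): name is "scene" or "top" or "wrist"; returns the picture (384x512x3 uint8, red, green, blue); there is no depth.
- camera_params(name): a dict with "K" (3x3 intrinsics, pixels), "rvec" (rotation vector, rad) and "tvec" (3), from world to camera coordinates, as OpenCV has them. Camera axes: x right, y down, z forward; pixel columns grow to the right and rows downward; lengths in mm; the calibration is good to about 2 mm. A picture is of the moment at which its call begins: read the wrist's pose just before it. camera_params takes no time and is no camera call; for the wrist camera it gives the pose at the moment of the call.
- env.job_done(): hands the job in, once; it reports no verdict.
Trained networks look in the newest picture that a camera, given by its name, has taken for a name from the list of things; names that differ only in an ending like _2 or _b are one class to them, and where a whole thing is asked for, a point or a joint stands for the part that bears it (a point fixed in the world has none). Each returns a list of dicts, best first, with "conf" (0 to 1); they miss things now and then, are a little off and sometimes report something else, mostly with a low value. They report only what shows in the picture. A call takes as long as a camera call. They do not tell look-alikes from the thing itself.
- spotter.look_for(query, camera): "box" ([left, top, width, height] in pixels, round what is visible of it).
- spotter.trace(query, camera): "region" (384x512 bool, what is visible of it) and "box" ([left, top, width, height] in pixels, round what is visible of it).
The state is a dict: "time_s": time; "qpos": joint angles; "qvel": joint speeds; "effort": joint torques, N m; "ee_pos": TCP position; "ee_rot": TCP orientation; "force": force on the tool from outside, world axes, zero at the start; "torque": the same for the moment, N m; "gripper_width": finger opening in mm.
Only numpy, scipy, OpenCV 4.12 (cv2) and the standard library are available. Lean on these libraries where they do the work, as an engineer would, in place of code of your own. Each camera call takes 0.05 s, during which the arm holds its last target. There are 200 camera calls.

### The job

Of the three grey hardbacks standing spine up in the wire sorter, take the one that fits the empty cardboard slipcase and slide it, fore-edge first and under control (do not drop or ram it in), into the slipcase leaning in the plywood packing rest, until it is fully home with its spine flush with the mouth. Leave the slipcase seated in its rest, the other two books in the sorter and everything else on the bench where it is.

Things in the scene. Friction and masses are not known exactly. Their poses are not given: they have to be found in the camera images.
- book: The hardback that fits: grey cloth boards, white pages, a rigid block 32 mm thick (its y), 170 mm long (its x), 115 mm from fore-edge to spine (its z), about 0.4 kg. Stands spine up in one of the sorter's three filled pockets. Origin: centre of its fore-edge (underside as it stands); z points to the spine. It may go into the case either way round end for end.
- book_spine (a point): Centre of that book's flat spine, 115 mm along the book's z from its origin.
- book_thick: Grey hardback 41 mm thick (y), 190 mm long (x), 125 mm fore-edge to spine (z): too thick for the slipcase. Stands spine up in another pocket; origin at the centre of its fore-edge. Stays in the sorter.
- book_slim: Grey hardback 18 mm thick (y), 150 mm long (x), 108 mm fore-edge to spine (z): far too slim for the slipcase. Stands spine up in another pocket; origin at the centre of its fore-edge. Stays in the sorter.
- sorter: Fixed wire desk sorter; books stand on its grey base plate, 180 (x) x 256 (y) x 8 mm. Six wire hoops (120 mm wide along x, tops 75 mm above the bench) make five pockets 48 mm apart along y; books stand at y = -96, 0 and +96 mm in any order, thickness along y, with an empty pocket between. Origin: centre of the underside, z up.
- case: Empty slipcase, an open kraft-board box, loose, 0.2 kg; outside 44 (its x) x 183 (y) x 120 mm (z), board 4 mm, inside 36 x 175 mm, 116 deep. A book home has its fore-edge 4 mm along z from the origin. Origin: centre of the underside; z points out of the mouth, leaning 38 degrees from vertical towards the sorter side: at its middle yaw (90 degrees) z = (0, -0.616, 0.788), x = (0, 0.788, 0.616), y = (-1, 0, 0); y is always level.
- case_mouth (a point): Centre of the slipcase's mouth, 120 mm along the case's z; a book home has its spine 1 mm below it. Each broad side has a half-round thumb cut in the middle of its mouth edge, 64 mm wide, 28 mm deep, so fingers holding the middle of the spine can follow the book in. The lining drags (friction about 1.4): a book let go part way usually stays and must be pushed home with a few newtons.
- rest: Fixed plywood packing rest holding the slipcase. Its sloping back board (12 mm) lies under the case's lower broad side and ends 50 mm short of the mouth; a ledge carries the foot, two 35 mm end stops hold it sideways. Footprint about 200 x 216 mm. Origin: on the bench, 56 mm straight below the case's origin; z up, y is the case's y, -x is where the mouth leans.
- tape_roll: Roll of brown packing tape lying flat, 124 mm across, 48 mm high; loose bystander, origin at the centre of its underside. Leave alone.
- stapler: Black desk stapler, 150 x 36 x 58 mm; loose bystander, origin at the centre of its underside. Leave alone.
- knife: Grey box knife lying flat, blade in, 155 x 26 x 16 mm; loose bystander, origin at the centre of its underside. Leave alone.
- pen_cup: Dark steel pen cup, 76 mm across, 100 mm high; loose bystander, origin at the centre of its underside. Leave alone.
- label_roll: White roll of labels standing on end, 90 mm across, 100 mm high; loose bystander, origin at the centre of its underside. Leave alone.
- dispenser: Steel tape dispenser on a foot 150 x 55 mm, 112 mm high; loose bystander, origin at the centre of its underside. Leave alone.
There are look-alikes about, which are no part of the job. Leave any green look-alike of the book alone.

How it is judged:
By the outcome, as a careful person would: the job done as asked, in the order asked, and still so for the second after the job is handed in, with the robot touching nothing.
It also fails if it takes over 51 s, if anything falls off the work surface, if the arm or the gripper's body presses on something with over 40 N, if the wrist force passes 120 N, or if a joint passes its speed limit or range.

## Working session

There is one attempt and no reset: what is moved stays moved. The work goes in short steps, Python scripts to look and compute and a shell command to move; the robot and the scene stay as the last step left them, time stands still between calls to the robot, and variables do not carry over. Pictures are saved under pics/ and viewed, about 8 in all and at most 12, crops included, and the job is handed in when it is done.

```bash
mkdir -p pics; python3 - <<'E'
from workcell import env, grab_frame, camera_params, spotter
import cv2
for n in("scene","top"):
    im=grab_frame(n); cv2.imwrite(f"pics/{n}0.png",cv2.resize(im[:,:,::-1],(800,600),interpolation=cv2.INTER_CUBIC))
    p=camera_params(n); print(n,p)
    for q in("book","case","sorter"):
        for d in spotter.look_for(q,n)[:5]: print(n,q,[round(float(v)) for v in d["box"]],round(d["conf"],2))
print(env.state(), env.hold_point_z)
E
```

```text
scene {'K': array([[385.91551647,   0.        , 251.08951823],
       [  0.        , 385.91551647, 193.10336741],
       [  0.        ,   0.        ,   1.        ]]), 'rvec': array([ 2.08184393,  1.37374911, -0.52823299]), 'tvec': array([-189.69782796, -283.35198678, 1665.88387831])}
scene book [213, 196, 18, 66] 0.93
scene book [138, 160, 43, 45] 0.9
scene book [278, 136, 46, 27] 0.84
scene case [313, 152, 49, 54] 0.78
scene sorter [154, 218, 82, 56] 0.79
top {'K': array([[411.3811326 ,   0.        , 256.03645983],
       [  0.        , 411.3811326 , 195.96828238],
       [  0.        ,   0.        ,   1.        ]]), 'rvec': array([ 2.15062826, -2.11451047,  0.1492799 ]), 'tvec': array([-5.29208827e-01,  5.09047740e+02,  1.62267334e+03])}
top book [166, 224, 47, 25] 0.95
top book [288, 156, 16, 44] 0.71
top case [175, 149, 24, 55] 0.74
top case [308, 158, 23, 54] 0.53
top sorter [280, 160, 67, 54] 0.6
{'time_s': 0.4, 'qpos': array([-6.87548826e+01,  1.83188761e+01,  8.96497290e+01, -2.03134132e-03,
        7.20441748e+01, -1.14810434e+00]), 'qvel': array([ 0.00779322, -0.12366163, -0.07137696,  0.05287016, -0.02423732,
        0.06672932]), 'effort': array([ 5.33594357e-04, -4.11891854e+01, -2.31914896e+01,  7.27174664e-02,
        3.97606753e-02, -4.35484787e-05]), 'ee_pos': array([ 218.99814216, -531.58961556,  213.8331116 ]), 'ee_rot': array([-1.79987184e+02,  1.67580594e-03,  2.23938484e+01]), 'force': array([ 0.19811944,  0.46190503, -0.63425956]), 'torque': array([ 0.06686306,  0.02292709, -0.02310279]), 'gripper_width': 91.41290158858719} -18.8
```

View pics/scene0.png

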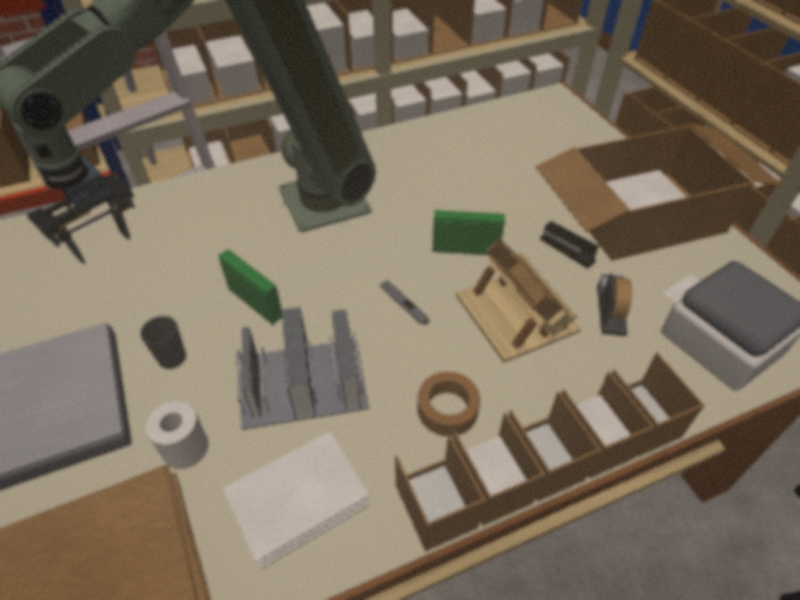

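View pics/top0.png

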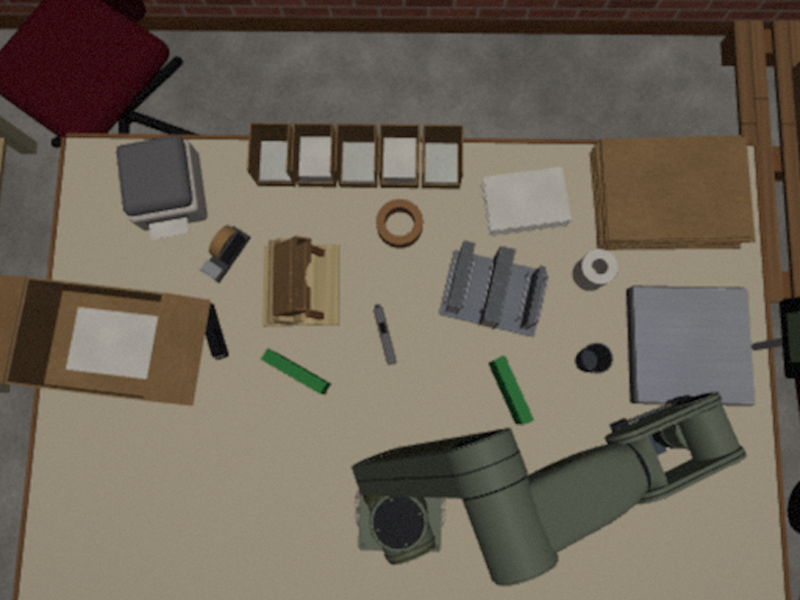

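Both views agree. Grey candidates in the sorter, in top-view pixels (800 px scale): left (460,278), middle (499,287), right (537,297). Two green look-alikes stand at (295,371) and (511,390), and the slipcase is at (292,277) with its mouth to the right. Next I compute rough positions and take a close crop.

```bash
cat > h.py <<'E'
from workcell import env, grab_frame, camera_params, spotter
import cv2, numpy as np
from scipy.spatial.transform import Rotation as R
def cam(n,p=None):
    p=p or camera_params(n); return p["K"],cv2.Rodrigues(p["rvec"])[0],np.array(p["tvec"]).ravel()
def px2w(c,uv,z):
    K,Rm,t=c; uv=np.atleast_2d(uv).astype(float)
    d=(Rm.T@np.linalg.inv(K)@np.c_[uv,np.ones(len(uv))].T).T; o=-Rm.T@t
    return o+d*((z-o[2])/d[:,2])[:,None]
def w2px(c,P):
    K,Rm,t=c; q=(K@(Rm@np.atleast_2d(P).T+t[:,None])).T; return q[:,:2]/q[:,2:]
E
python3 - <<'E'
from h import *
c=cam("top"); s=.64
for n,uv,z in [("left",(460,278),120),("mid",(499,287),120),("right",(537,297),115),("case mouth",(308,280),150),("sorter c",(494,292),8),("sorter UL",(455,248),8),("LL",(440,315),8),("LR",(530,334),8),("UR",(548,268),8),("restTR",(340,244),0),("restBR",(339,325),0),("restTL",(268,240),0),("restBL",(263,325),0)]:
    print(n,px2w(c,np.array(uv)*s,z).round()[0])
im=grab_frame("top")[:,:,::-1]
a=cv2.resize(im[145:225,270:360],None,fx=6,fy=6,interpolation=cv2.INTER_CUBIC)[:480,:400]
a=cv2.resize(im[145:225,275:355],(400,400),interpolation=cv2.INTER_CUBIC);b=cv2.resize(im[140:220,155:235],(400,400),interpolation=cv2.INTER_CUBIC)
s_=grab_frame("scene")[:,:,::-1]
cv2.imwrite("pics/crop1.png",np.hstack([a,b]))
p=camera_params("wrist");K,Rm,t=cam("wrist");st=env.state()
Rt=R.from_euler("xyz",st["ee_rot"],degrees=True).as_matrix()
print("cam in tool",(Rt.T@(-Rm.T@t-st["ee_pos"])).round(1)," axes(cols)\n",(Rt.T@Rm.T).round(3),K.round(1))
E
```

```text
left [ 569. -140.  120.]
mid [ 548. -236.  120.]
right [ 525. -330.  115.]
case mouth [553. 231. 150.]
sorter c [ 556. -239.    8.]
sorter UL [ 674. -135.    8.]
LL [492. -97.   8.]
LR [ 446. -332.    8.]
UR [ 623. -382.    8.]
restTR [682. 174.   0.]
restBR [462. 169.   0.]
restTL [691. 369.   0.]
restBL [459. 370.   0.]
cam in tool [  65.9    0.4 -171.6]  axes(cols)
 [[ 0.001 -0.972 -0.235]
 [ 1.     0.001 -0.   ]
 [ 0.    -0.235  0.972]] [[327.1   0.  258.9]
 [  0.  327.1 194.6]
 [  0.    0.    1. ]]
```

View pics/crop1.png

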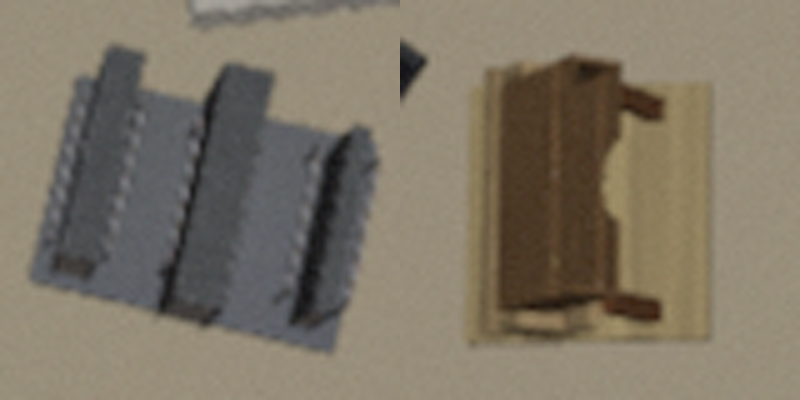

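The left book (569,-140) has about a 30 mm spine, against 37 for the middle and 16 for the right, so the left one fits. Before choosing between the two equivalent half-turn grasps, I check the wrist joints.

```bash
python3 - <<'E'
from h import *
E=lambda a,s:R.from_euler(a,s,degrees=True)
tz=np.array([0,.616,-.788]); 
for flip in(1,-1):
  tx=np.array([flip,0,0.]); T=R.from_matrix(np.c_[tx,np.cross(tz,tx),tz])
  for el in (90,105,120):
    W=(E("z",12)*E("y",el)).inv()*T   # = Rz(j4)Ry(j5)Rz(j6+90)
    a=W.as_euler("ZYZ",degrees=True); print(flip,el,a[0],a[1],(a[2]-90+180)%360-180)
st=env.state();q=st["qpos"]
print((E("z",q[0])*E("y",q[1]+q[2])*E("z",q[3])*E("y",q[4])*E("z",q[5]+90)).as_euler("xyz",degrees=True),st["ee_rot"])
E
```

```text
1 90 37.403094043561154 82.64319209066386 99.50660294579552
1 105 39.61324725869657 70.8772246560408 89.92841772594636
1 120 44.25612567244654 59.68099131157973 78.90732869821073
-1 90 37.403094043561154 82.64319209066386 -80.49339705420446
-1 105 39.61324725869657 70.8772246560408 -90.07158227405361
-1 120 44.25612567244655 59.68099131157973 -101.09267130178927
[-1.79999882e+02  1.88383841e-03  2.23907958e+01] [-1.79999882e+02  1.88383841e-03  2.23907958e+01]
```

```bash
python3 -m jog '0 0 -1.5 1.5 1.7 2.0 1; 0 0 -3 3.3 3.4 3.5 1; 0 0 -4.5 5.1 5.3 4.5 1; 0 0 -6 7 7.2 4.5 1; 0 0 -6.8 8.8 9.2 4.5 1'; python3 -m jog '0 0 0 1.6 2 0 1; 0 0 0 3.2 4 0 1; 0 0 0 4.6 6 0 1; 0 0 0 4.6 6 0 1; 0 0 0 4.6 6 0 1'
python3 - <<'E'
from h import *
st=env.state();print(st["ee_pos"],st["ee_rot"],st["qpos"].round())
im=grab_frame("wrist");np.savez("w1.npz",im=im,**camera_params("wrist"))
cv2.imwrite("pics/w1.png",cv2.resize(im[:,:,::-1],(800,600),interpolation=cv2.INTER_CUBIC))
for d in spotter.look_for("book","wrist"): print(d)
E
```

```text
time_s: 1.12
ee_pos: [415.0, -327.8, 325.9]
ee_rot: [179.9, -0.1, -11.8]
force: [0.8, -0.6, -0.5]
gripper_width: 91.3
time_s: 1.75
ee_pos: [528.4, -179.2, 324.8]
ee_rot: [180.0, 0.0, -11.6]
force: [-0.1, -0.2, -0.5]
gripper_width: 91.5
[ 528.40872821 -179.15166936  324.80758814] [ 1.79954796e+02  3.14764060e-02 -1.15692081e+01] [-20.  14.  80.  -0.  86.  82.]
{'box': [204.5, 56.7, 37.2, 154.1], 'conf': 0.88}
{'box': [314.4, 278.3, 47.2, 27.3], 'conf': 0.65}
```

View pics/w1.png

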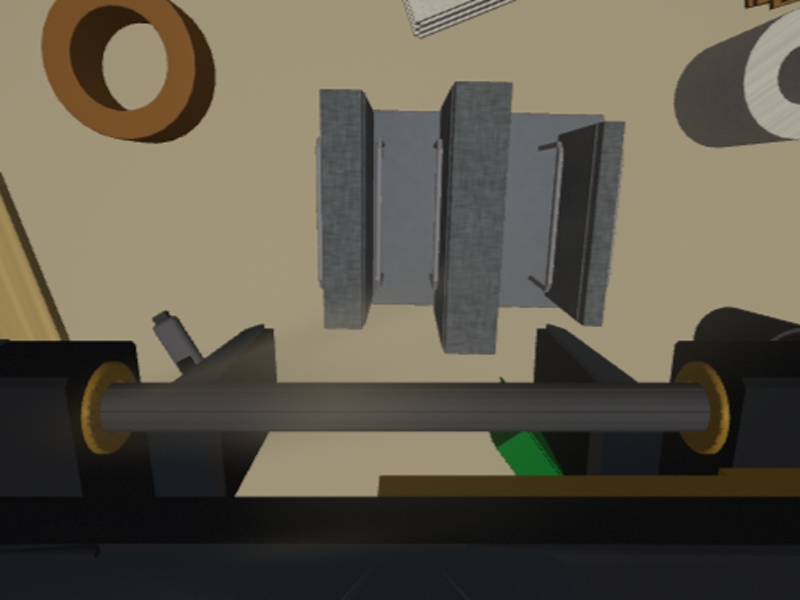

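The wrist view shows the left book's spine with corners at about (320,90), (361,91), (363,328), (325,328). The middle one (455-512) is clearly thicker and the right one slimmer.

```bash
python3 - <<'E'
from h import *
p=dict(np.load("w1.npz"));c=cam("",p)
for n,q,z in(("book",[(320,90),(361,91),(363,328),(325,328)],123),("thick",[(456,82),(512,83),(496,354),(442,353)],133),("slim",[(604,122),(625,122),(604,325),(585,324)],116)):
    w=px2w(c,np.array(q)*.64,z);d=(w[0]+w[1]-w[2]-w[3])/2
    print(n,w.round(1).tolist(),"c",w.mean(0).round(1),"w",np.linalg.norm(w[0]-w[1]),np.linalg.norm(w[2]-w[3]),"len",np.linalg.norm(d),"yaw",np.degrees(np.arctan2(d[1],d[0])))
E
```

```text
book [[662.8, -149.0, 123.0], [656.5, -176.2, 123.0], [491.9, -140.5, 123.0], [497.7, -112.2, 123.0]] c [ 577.2 -144.5  123. ] w 27.976779197381322 28.90162198820071 len 168.78127157632414 yaw -12.407224858862726
thick [[647.6, -239.5, 133.0], [639.5, -275.7, 133.0], [454.7, -235.1, 133.0], [463.7, -195.6, 133.0]] c [ 551.4 -236.5  133. ] w 37.106669487206275 40.50089899465143 len 189.14185606869907 yaw -12.919184962464934
slim [[603.3, -339.2, 116.0], [600.3, -353.7, 116.0], [454.8, -322.7, 116.0], [458.6, -308.4, 116.0]] c [ 529.3 -331.   116. ] w 14.80731265997124 14.791279115014774 len 148.3752947795706 yaw -12.03488180283414
```

```bash
python3 -m jog '0 0 .5 0 2.4 .4 1; 0 0 1 0 4.8 .8 1; 0 0 1.5 0 7.2 1 1; 0 0 2 0 9.6 1 1; 0 0 2.4 0 12 1 1';python3 -m jog '0 0 0 0 2 0 1; 0 0 0 0 3 0 1; 0 0 0 0 3 0 1; 0 0 0 0 3 0 1'
python3 - <<'E'
from h import *
st=env.state();print(st["ee_pos"],st["ee_rot"],st["qpos"].round())
im=grab_frame("wrist");np.savez("w2.npz",im=im,**camera_params("wrist"))
cv2.imwrite("pics/w2.png",cv2.resize(im[:,:,::-1],(800,600),interpolation=cv2.INTER_CUBIC))
E
```

```text
time_s: 2.48
ee_pos: [528.5, 121.0, 350.4]
ee_rot: [180.0, -0.1, 0.3]
force: [0.9, 0.8, -0.4]
gripper_width: 91.3
time_s: 2.98
ee_pos: [528.8, 194.2, 350.1]
ee_rot: [180.0, -0.0, 0.3]
force: [0.2, 0.1, -0.3]
gripper_width: 91.2
[528.84209667 194.22747549 350.08285733] [ 1.79953290e+02 -1.10891242e-02  2.73438386e-01] [ 19.  14.  76.  -0.  90. 109.]
```

View pics/w2.png

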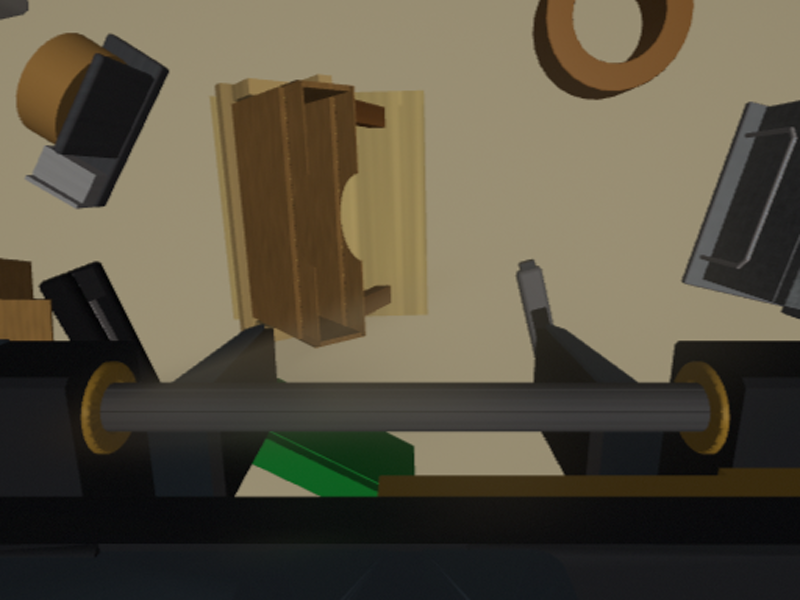

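```bash
cat > case.py <<'E'
from h import *
from scipy.optimize import least_squares
th=np.radians(38)
def pose(v):
    Rb=np.array([[0,-1,0],[np.cos(th),0,-np.sin(th)],[np.sin(th),0,np.cos(th)]]) # cols x,y,z at yaw 90
    return R.from_euler("z",v[2],degrees=True).as_matrix()@Rb, np.array([v[0],v[1],56])
L=np.array([[22,-91.5,120],[22,91.5,120],[-22,-91.5,120],[-22,91.5,120]])
E
python3 - <<'E'
from case import *
p=dict(np.load("w2.npz"));c=cam("",p)
uv=np.array([(289,80),(316,346),(354,86),(366,335)])*.64
f=lambda v:(w2px(c,(pose(v)[0]@L.T).T+pose(v)[1])-uv).ravel()
s=least_squares(f,[560,300,0]);print(s.x.round(2),s.fun.round(1))
f4=lambda v:(w2px(c,(pose(v)[0]@L.T).T+pose(v)[1]+[0,0,v[3]])-uv).ravel()
s4=least_squares(f4,[560,300,0,0]);print(s4.x.round(2),s4.fun.round(1))
Rm,o=pose(s.x);print("mouth",Rm@[0,0,120]+o)
E
```

```text
[563.84 319.39   2.69] [ 2.4 -0.1 -0.   0.9 -2.4 -0.6 -0.1 -0.2]
[ 5.6384e+02  3.1942e+02  2.6900e+00 -2.2000e-01] [ 2.4 -0.  -0.   0.8 -2.4 -0.6 -0.2 -0.3]
mouth [567.30469541 245.58912833 150.56129043]
```

```bash
python3 - <<'E'
from case import *
p=dict(np.load("w2.npz"));c=cam("",p);im=p["im"][:,:,::-1]
a=cv2.resize(im[40:235,130:290],None,fx=4,fy=4,interpolation=cv2.INTER_CUBIC)[:600*10]
a=cv2.resize(im[45:225,130:280],None,fx=3.3,fy=3.3,interpolation=cv2.INTER_CUBIC)
b=a.copy()
Rm,o=pose([563.84,319.39,2.69])
for l in (np.array([[22,-91.5,120],[22,91.5,120],[-22,91.5,120],[-22,-91.5,120]]),np.array([[18,-87.5,120],[18,87.5,120],[-18,87.5,120],[-18,-87.5,120]]),np.array([[22,-91.5,0],[22,91.5,0],[-22,91.5,0],[-22,-91.5,0]])):
    q=((w2px(c,(Rm@l.T).T+o)-[130,45]+.5)*3.3).astype(np.int32); cv2.polylines(b,[q],True,(0,255,255),1)
out=np.hstack([a,b])[:,:]; out=cv2.resize(out,(800,int(800*out.shape[0]/out.shape[1]))) if out.shape[1]>800 else out
print(out.shape);cv2.imwrite("pics/c2.png",out)
E
```

```text
(480, 800, 3)
```

View pics/c2.png

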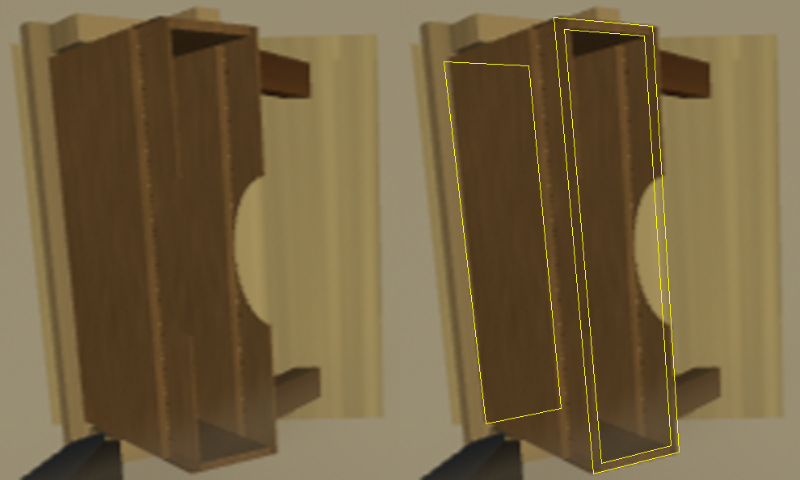

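```bash
python3 - <<'E'
from case import *
p=dict(np.load("w2.npz"));c=cam("",p);im=p["im"][:,:,::-1];k=800/990*3.3
uv=np.array([(165,18),(191,472),(258,25),(275,452)])/k+[129.5,44.5]
f=lambda v:(w2px(c,(pose(v)[0]@L.T).T+pose(v)[1])-uv).ravel()
s=least_squares(f,[560,300,0]);print(s.x.round(2),s.fun.round(1))
Rm,o=pose(s.x);print("mouth",Rm@[0,0,120]+o); print(Rm.round(3))
a=cv2.resize(im[45:225,130:280],None,fx=3.3,fy=3.3,interpolation=cv2.INTER_CUBIC)
b=a.copy()
an=np.linspace(0,np.pi,20)
cut=lambda x:np.c_[0*an+x,32*np.cos(an),120-28*np.sin(an)]
sq=lambda x,y,z:np.array([[x,-y,z],[x,y,z],[-x,y,z],[-x,-y,z]])
for l in (sq(22,91.5,120),sq(18,87.5,120),sq(22,91.5,0),cut(22),cut(-22)):
    q=((w2px(c,(Rm@l.T).T+o)-[130,45]+.5)*3.3).astype(np.int32); cv2.polylines(b,[q],len(l)==4,(0,255,255),1)
out=cv2.resize(np.hstack([a,b]),(800,480));cv2.imwrite("pics/c3.png",out)
E
```

```text
[566.01 318.54   1.26] [-0.9 -1.  -0.1  0.3  0.8  0.6  0.4  0.3]
mouth [567.6361006  244.67775079 150.56129043]
[[-0.017 -1.     0.014]
 [ 0.788 -0.022 -0.616]
 [ 0.616  0.     0.788]]
```

View pics/c3.png

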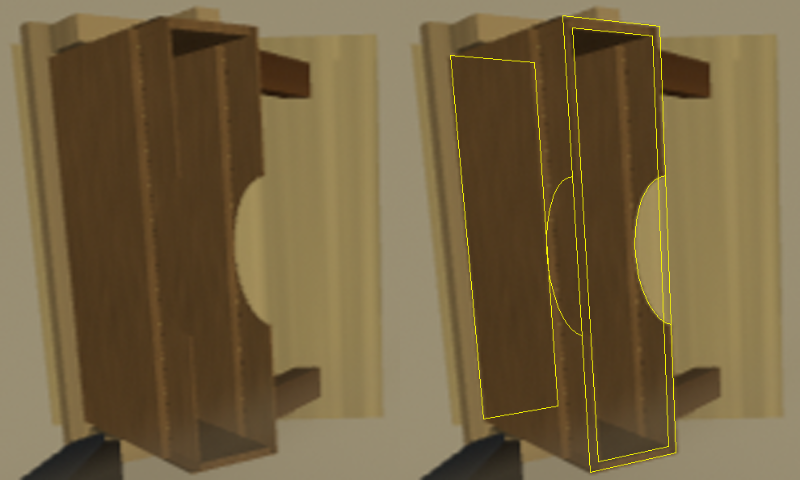

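```bash
python3 -m jog '0 0 -.5 .4 -2.4 0 1; 0 0 -1 .8 -4.8 0 1; 0 0 -1.5 1.2 -7.2 -.5 1; 0 0 -2 1.6 -9.6 -2 1; 0 0 -2.54 1.93 -12 -4 1';python3 -m jog '0 0 0 0 -1.55 -1 1; 0 0 0 0 -1.55 -2.5 1; 0 0 0 0 -1.55 -4 1; 0 0 0 0 -1.55 -4 1; 0 0 0 0 -1.55 -4 1'
python3 - <<'E'
from h import *
st=env.state();print(st["ee_pos"],st["ee_rot"],st["qpos"].round())
im=grab_frame("wrist");np.savez("w3.npz",im=im,**camera_params("wrist"))
cv2.imwrite("pics/w3.png",cv2.resize(im[:,:,::-1],(800,600),interpolation=cv2.INTER_CUBIC))
E
```

```text
time_s: 3.65
ee_pos: [574.2, -88.5, 265.6]
ee_rot: [180.0, -0.2, -12.6]
force: [1.4, 0.5, 0.1]
gripper_width: 91.4
time_s: 4.28
ee_pos: [574.9, -124.5, 167.2]
ee_rot: [180.0, -0.2, -12.4]
force: [0.5, -0.2, 0.2]
gripper_width: 91.3
[ 574.87275261 -124.47951723  167.19195876] [ 1.79984140e+02 -1.52382311e-01 -1.23667834e+01] [-13.  21.  92.  -0.  66.  89.]
```

View pics/w3.png

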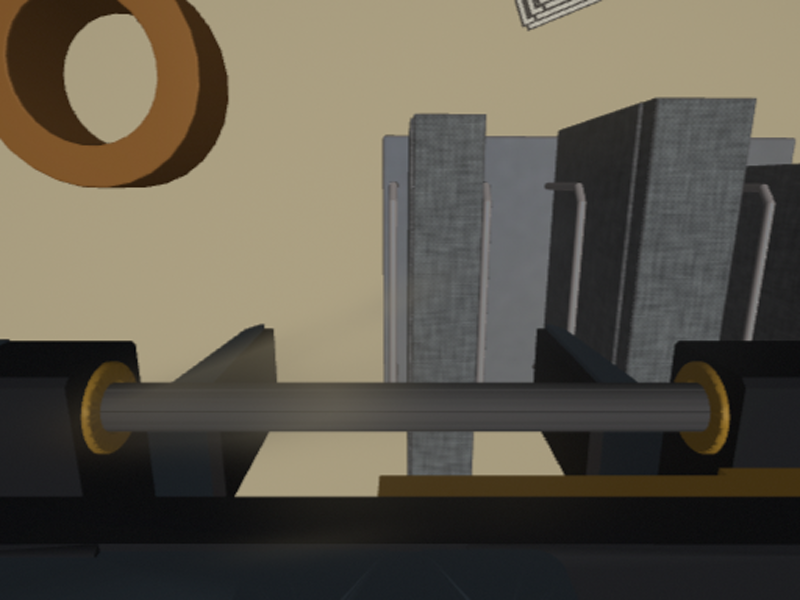

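The close view shows the chosen spine upright at columns 410-486, with its far end at row 115 and the thick book to its right.

```bash
python3 - <<'E'
from h import *
c=cam("",dict(np.load("w3.npz")))
w=px2w(c,np.array([(412,115),(486,115),(486,147),(472,470),(408,470)])*.64,123);print(w.round(1))
d=(w[0]+w[1]-w[3]-w[4])/2;print("yaw",np.degrees(np.arctan2(d[1],d[0])))
m=(w[0]+w[1])/2; u=d/np.linalg.norm(d);cen=m-85*u;print("centre",cen)
st=env.state();D=cen-st["ee_pos"];D[2]=99-st["ee_pos"][2];print("shift units",D/25)
E
```

```text
[[ 664.  -147.   123. ]
 [ 657.7 -176.   123. ]
 [ 645.6 -173.8  123. ]
 [ 503.2 -141.5  123. ]
 [ 509.7 -112.   123. ]]
yaw -12.69301476197385
centre [ 577.92034595 -142.82025075  123.        ]
shift units [ 0.10700957 -0.7416322  -2.74493262]
```

```bash
python3 -m jog '0 0 -.05 .1 -.77 0 1; 0 0 -.05 .1 -.77 -1.2 1; 0 0 -.05 .1 -.77 -2.1 1; 0 0 -.05 .1 -.77 -2.73 1; 0 0 -.05 .1 -.77 -2.73 1';python3 -m jog '0 0 0 0 0 0 0.3;0 0 0 0 0 0 0.3;0 0 0 0 0 0 0.3;0 0 0 0 0 0 0.3' 40; python3 -m jog '0 0 0 0 0 0 0.2;0 0 0 0 0 0 0.2;0 0 0 0 0 0 0.2;0 0 0 0 0 0 0.2' 40
```

```text
time_s: 4.95
ee_pos: [576.4, -143.2, 96.7]
ee_rot: [180.0, 0.1, -12.6]
force: [0.3, 0.5, -0.2]
gripper_width: 91.0
time_s: 5.45
ee_pos: [576.8, -142.7, 97.6]
ee_rot: [180.0, -0.0, -12.6]
force: [-0.6, -0.7, -0.5]
gripper_width: 54.3
time_s: 5.95
ee_pos: [576.6, -142.8, 97.2]
ee_rot: [180.0, 0.0, -12.6]
force: [-1.2, -0.9, 0.4]
gripper_width: 31.7
```

Gripped at 31.7 mm, which confirms the right book. The tips are 26 mm deep, too deep for the corners of the thumb cut (about 24 mm at ±16), so I regrip 7 mm higher.

```bash
python3 -m jog '0 0 0 0 0 0 0.5;0 0 0 0 0 .28 0.5;0 0 0 0 0 .28 0.5;0 0 0 0 0 .28 0.2;0 0 0 0 0 .28 0.2' 50;python3 -m jog '0 0 0 0 0 0 0.2;0 0 0 0 0 0 0.2;0 0 0 0 0 .3 0.2;0 0 0 0 0 1 0.2;0 0 0 0 0 2 0.2' 50
python3 -m jog '0 0 0 0 0 1.5 .2;0 0 0 0 0 3 .2;0 0 0 0 0 4.5 .2;0 0 0 0 0 6 .2;0 0 0 0 0 6.8 .2'
```

```text
time_s: 6.58
ee_pos: [576.6, -142.8, 104.3]
ee_rot: [180.0, 0.0, -12.6]
force: [-0.4, 0.8, -0.6]
gripper_width: 31.6
time_s: 7.2
ee_pos: [575.7, -142.5, 153.6]
ee_rot: [-180.0, 0.2, -12.6]
force: [-0.3, -0.4, -4.2]
gripper_width: 31.9
time_s: 7.82
ee_pos: [576.9, -142.8, 326.3]
ee_rot: [180.0, -0.1, -12.6]
force: [0.3, -0.4, -4.2]
gripper_width: 31.6
```

```bash
cat > plan.py <<'E'
from case import *
import sys
V=[566.01,318.54,1.26]; D=96.3; DX=0.0   # DX: book centre along tool x from TCP
def target(gap,V=V,DX=DX):  # gap: fore-edge distance outside the mouth (neg=inside; home -116)
    Rm,o=pose(V); x=-Rm[:,1]; z=-Rm[:,2]; T=np.c_[x,np.cross(z,x),z]
    return T,o+Rm[:,2]*(120+gap+D)-x*DX
def delta(gap,**k):
    st=env.state();T,p=target(gap,**k)
    r=(R.from_matrix(T)*R.from_euler("xyz",st["ee_rot"],degrees=True).inv()).as_rotvec(degrees=True)/5
    return r.round(2),((p-st["ee_pos"])/25).round(2)
E
python3 - <<'E'
from plan import *
st=env.state();im=grab_frame("wrist");c=cam("wrist")
Rt=R.from_euler("xyz",st["ee_rot"],degrees=True).as_matrix()
g=cv2.GaussianBlur(cv2.cvtColor(im,cv2.COLOR_RGB2GRAY),(5,5),1).astype(float)
cv2.imwrite("pics/w4.png",cv2.resize(im[:,:,::-1],(800,600)))
pr={d:w2px(c,Rt@[d,0,-18.7]+st["ee_pos"])[0] for d in range(78,93)}
u=int(pr[85][0]);prof=g[:,u-8:u+9].mean(1);gr=np.diff(prof)
lo,hi=int(pr[92][1])-2,int(pr[78][1])+3
print(u,lo,hi,prof[lo:hi].round().tolist())
k=lo+np.argmax(abs(gr[lo:hi]));print("edge row",k+.5,{d:round(v[1],1) for d,v in pr.items()})
print(delta(40))
E
```

```text
258 54 92 [184.0, 184.0, 184.0, 184.0, 184.0, 184.0, 184.0, 184.0, 184.0, 184.0, 184.0, 182.0, 172.0, 147.0, 116.0, 100.0, 98.0, 101.0, 105.0, 107.0, 108.0, 107.0, 107.0, 105.0, 104.0, 103.0, 103.0, 103.0, 104.0, 105.0, 105.0, 102.0, 100.0, 101.0, 104.0, 105.0, 103.0, 102.0]
edge row 67.5 {78: np.float64(89.8), 79: np.float64(87.5), 80: np.float64(85.2), 81: np.float64(82.9), 82: np.float64(80.5), 83: np.float64(78.2), 84: np.float64(75.8), 85: np.float64(73.5), 86: np.float64(71.1), 87: np.float64(68.7), 88: np.float64(66.4), 89: np.float64(64.0), 90: np.float64(61.6), 91: np.float64(59.2), 92: np.float64(56.8)}
(array([ 7.59, -0.68,  2.68]), array([-0.33, 12.15, -2.82]))
```

```bash
sed -i 's/DX=0.0/DX=2.0/' plan.py; python3 -m jog '1.5 -.14 .54 -.1 2 0 .2;3.0 -.28 1.08 -.2 4 0 .2;4.5 -.4 1.6 -.3 6 0 .2;6 -.54 2.1 -.4 8 0 .2;7.59 -.68 2.68 -.4 9.5 0 .2'; python3 -c "
from plan import *
print(delta(30),env.state()['qpos'].round())"
```

```text
time_s: 8.5
ee_pos: [565.8, 96.0, 323.7]
ee_rot: [-141.9, 0.3, 1.6]
force: [-0.9, -0.5, -4.5]
gripper_width: 31.8
(array([-0.03, -0.06, -0.07]), array([ 0.06,  2.83, -2.94])) [-12.  18.  85.  37.  89.  72.]
```

```bash
python3 -m jog '-.03 -.06 -.07 .03 1 -1 .2;-.03 -.06 -.07 .06 2 -2 .2;-.03 -.06 -.07 .06 2.83 -2.94 .2;-.03 -.06 -.07 .06 2.83 -2.94 .2'; python3 - <<'E'
from plan import *
print(delta(10))
st=env.state()
for n in("wrist","scene"):
    im=grab_frame(n);np.savez(f"p_{n}.npz",im=im,**camera_params(n))
a=np.load("p_wrist.npz")["im"];b=np.load("p_scene.npz")["im"]
b=cv2.resize(b[90:240,260:410],(400,400),interpolation=cv2.INTER_CUBIC);a=cv2.resize(a,(400,300))
cv2.imwrite("pics/pre.png",np.hstack([np.vstack([a,np.zeros((100,400,3),np.uint8)]),b])[:,:,::-1])
E
```

```text
time_s: 9.0
ee_pos: [566.1, 166.1, 247.6]
ee_rot: [-142.2, 0.4, 1.3]
force: [-0.4, 0.4, -3.9]
gripper_width: 31.8
(array([ 0.05, -0.07,  0.  ]), array([ 0.04,  0.53, -0.53]))
```

View pics/pre.png

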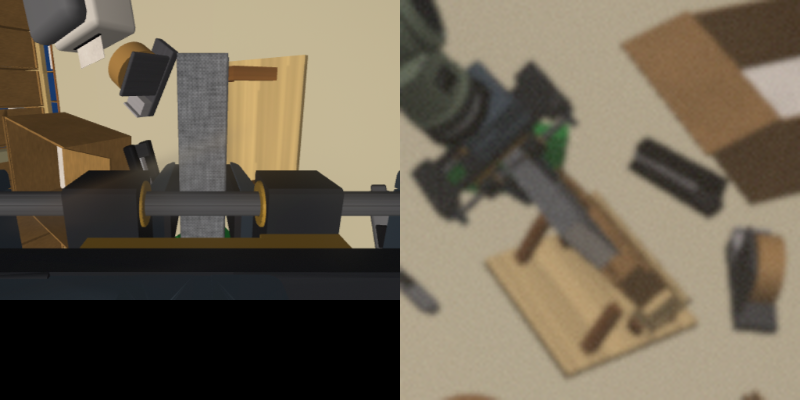

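```bash
python3 -m jog '.02 -.07 0 .04 .2 -.2 .2;.05 -.07 0 .04 .4 -.4 .2;.05 -.07 0 .04 .53 -.53 .2;.05 -.07 0 .04 .53 -.53 .2;.05 -.07 0 .04 .53 -.53 .2'; python3 -c "
from plan import *
print(delta(-6))"
```

```text
time_s: 9.72
ee_pos: [569.3, 178.7, 237.6]
ee_rot: [-141.9, -0.4, 1.1]
force: [-0.4, -1.1, -3.1]
gripper_width: 31.4
(array([-0.02,  0.07,  0.03]), array([-0.1 ,  0.42, -0.64]))
```

```bash
python3 - <<'E'
from plan import *
for i in range(4):
    grab_frame("top"); st=env.state(); print(st["ee_pos"].round(1),st["ee_rot"].round(2),st["force"].round(1),st["qvel"].round(1))
print(delta(-6),target(10)[1])
E
```

```text
[569.3 178.7 237.7] [-141.91   -0.38    1.11] [-0.2 -0.1 -4.7] [-0.1  0.1  0.  -0.   0.   0. ]
[569.3 178.6 237.7] [-141.91   -0.38    1.1 ] [ 0.1  0.2 -4.8] [ 0.  0.  0. -0. -0.  0.]
[569.3 178.6 237.7] [-141.91   -0.38    1.1 ] [-0.1 -0.6 -3.7] [-0.   0.1  0.   0.   0.  -0.1]
[569.3 178.6 237.7] [-141.91   -0.38    1.1 ] [-0.2  0.2 -3.5] [ 0.1  0.   0.  -0.  -0.1 -0.1]
(array([-0.02,  0.07,  0.03]), array([-0.1 ,  0.42, -0.64])) [567.07413564 179.20551735 234.32683354]
```

```bash
python3 -m jog '-.02 .07 .03 -.09 .02 -.13 .2;-.02 .07 .03 -.09 .02 -.13 .2;-.02 .07 .03 -.09 .12 -.26 .2;-.02 .07 .03 -.09 .24 -.41 .2;-.02 .07 .03 -.09 .24 -.41 .2'; python3 - <<'E'
from plan import *
grab_frame("top");grab_frame("top");st=env.state(); print(st["ee_pos"].round(1),st["ee_rot"].round(2),st["force"].round(1))
print(delta(-6),delta(-20))
E
```

```text
time_s: 10.55
ee_pos: [566.6, 185.0, 226.8]
ee_rot: [-142.0, 0.1, 1.3]
force: [-0.4, 0.3, -2.9]
gripper_width: 31.9
[566.9 184.8 227.2] [-1.42e+02  1.00e-02  1.26e+00] [ 0.2  0.2 -5.1]
(array([ 0., -0., -0.]), array([-0.  ,  0.17, -0.22])) (array([ 0., -0., -0.]), array([-0.01,  0.51, -0.66]))
```

```bash
python3 -m jog '0 0 0 0 .08 -.11 .2;0 0 0 0 .17 -.22 .2;0 0 0 0 .17 -.22 .2;0 0 0 0 .17 -.22 .2'; python3 - <<'E'
from plan import *
grab_frame("top");grab_frame("top");st=env.state(); print(st["ee_pos"].round(1),st["ee_rot"].round(2),st["force"].round(1),st["torque"].round(2))
print(delta(-20))
im=grab_frame("scene");grab_frame("top")
b=cv2.resize(im[100:230,280:410],(600,600),interpolation=cv2.INTER_CUBIC)
cv2.imwrite("pics/in1.png",b[:,:,::-1])
E
```

```text
time_s: 11.15
ee_pos: [566.9, 189.0, 221.7]
ee_rot: [-142.0, -0.0, 1.3]
force: [0.2, -0.3, -3.9]
gripper_width: 31.6
[567.  188.9 221.9] [-1.42e+02 -2.00e-02  1.25e+00] [ 0.2  0.8 -3.3] [-0.89 -0.    0.06]
(array([0., 0., 0.]), array([-0.01,  0.35, -0.45]))
```

No contact force yet, so I continue in steps.

```bash
python3 -m jog '0 0 0 0 .12 -.15 .2;0 0 0 0 .24 -.3 .2;0 0 0 0 .35 -.45 .2;0 0 0 0 .35 -.45 .2;0 0 0 0 .35 -.45 .2'; python3 - <<'E'
from plan import *
grab_frame("top");st=env.state(); print(st["ee_pos"].round(1),st["ee_rot"].round(2),st["force"].round(1),st["torque"].round(2))
print(delta(-50))
E
```

```text
time_s: 11.98
ee_pos: [567.0, 197.8, 210.5]
ee_rot: [-142.0, -0.0, 1.3]
force: [0.5, -0.8, -4.0]
gripper_width: 31.4
[567.1 197.7 210.6] [-1.42e+02 -2.00e-02  1.25e+00] [ 0.  -0.3 -3.9] [-0.92 -0.05 -0.04]
(array([0., 0., 0.]), array([-0.03,  0.74, -0.94]))
```

```bash
python3 -m jog '0 0 0 -.01 .25 -.31 .2;0 0 0 -.02 .5 -.62 .2;0 0 0 -.03 .74 -.94 .2;0 0 0 -.03 .74 -.94 .2;0 0 0 -.03 .74 -.94 .2'; python3 - <<'E'
from plan import *
im=grab_frame("wrist");i2=grab_frame("scene");st=env.state(); print(st["ee_pos"].round(1),st["ee_rot"].round(2),st["force"].round(1),st["torque"].round(2))
print(delta(-80))
b=cv2.resize(i2[100:230,280:410],(400,400),interpolation=cv2.INTER_CUBIC)
a=cv2.resize(im[0:180,120:300],(400,400),interpolation=cv2.INTER_CUBIC)
cv2.imwrite("pics/in2.png",np.hstack([a,b])[:,:,::-1])
E
```

```text
time_s: 12.65
ee_pos: [566.3, 216.3, 187.0]
ee_rot: [-142.0, -0.0, 1.3]
force: [0.8, 0.0, -3.3]
gripper_width: 31.6
[566.4 216.1 187.3] [-1.42e+02 -4.00e-02  1.25e+00] [-0.5  0.2 -3.9] [-0.82 -0.01  0.08]
(array([-0.  ,  0.01,  0.  ]), array([-0.02,  0.74, -0.96]))
```

View pics/in2.png

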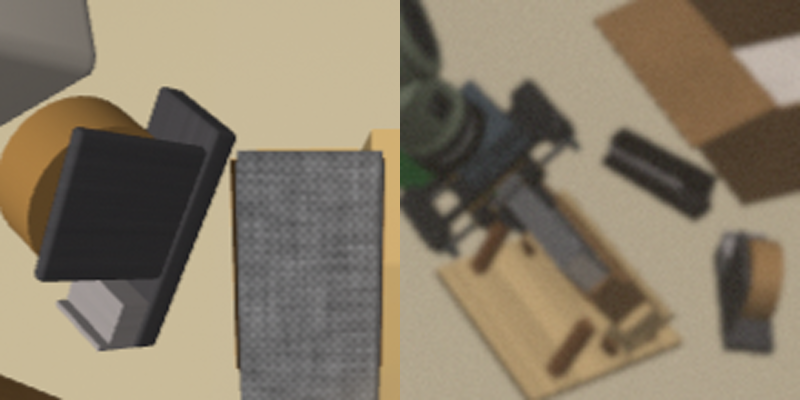

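The case rim shows on both sides of the spine (columns 235 and 383 left panel), so the book is inside with no contact force.

```bash
python3 -m jog '0 0 0 -.01 .25 -.32 .2;0 0 0 -.02 .5 -.64 .2;0 0 0 -.02 .74 -.96 .2;0 0 0 -.02 .74 -.96 .2;0 0 0 -.02 .74 -.96 .2'; python3 - <<'E'
from plan import *
grab_frame("top");st=env.state(); print(st["ee_pos"].round(1),st["ee_rot"].round(2),st["force"].round(1),st["torque"].round(2))
print(delta(-106))
E
```

```text
time_s: 13.38
ee_pos: [565.8, 234.8, 163.0]
ee_rot: [-142.0, -0.0, 1.3]
force: [-0.1, 0.4, -4.5]
gripper_width: 31.8
[566.  234.7 163.2] [-1.42e+02 -4.00e-02  1.25e+00] [-0.  -0.3 -4.5] [-0.89 -0.05 -0.01]
(array([-0.  ,  0.01,  0.  ]), array([-0.02,  0.64, -0.81]))
```

```bash
python3 -m jog '0 0 0 0 .2 -.26 .2;0 0 0 -.01 .42 -.54 .2;0 0 0 -.02 .64 -.81 .2;0 0 0 -.02 .64 -.81 .2;0 0 0 -.02 .64 -.81 .2'; python3 -m jog '0 0 0 0 .06 -.08 .2;0 0 0 0 .12 -.16 .2; 0 0 0 0 .12 -.16 .2'; python3 - <<'E'
from plan import *
grab_frame("top");st=env.state(); print(st["ee_pos"].round(1),st["ee_rot"].round(2),st["force"].round(1),st["torque"].round(2))
print(delta(-116))
E
```

```text
time_s: 14.05
ee_pos: [565.2, 250.8, 142.8]
ee_rot: [-142.0, -0.0, 1.3]
force: [-0.1, 0.5, -3.3]
gripper_width: 32.0
time_s: 14.42
ee_pos: [565.0, 253.8, 138.6]
ee_rot: [-142.0, 0.0, 1.3]
force: [0.3, -1.2, -4.2]
gripper_width: 31.8
[565.1 253.7 138.7] [-1.42e+02  1.00e-02  1.26e+00] [ 0.2 -0.2 -3.7] [-0.85  0.03  0.03]
(array([ 0., -0.,  0.]), array([ 0.01,  0.12, -0.15]))
```

```bash
python3 -m jog '0 0 0 0 .05 -.06 .2;0 0 0 0 .09 -.115 .2;0 0 0 0 .09 -.115 .2'; python3 -m jog '0 0 0 0 .02 -.025 .2; 0 0 0 0 .035 -.045 .2; 0 0 0 0 .035 -.045 .2'; python3 - <<'E'
from plan import *
grab_frame("top");st=env.state(); print(st["ee_pos"].round(1),st["ee_rot"].round(2),st["force"].round(1),st["torque"].round(2))
print(delta(-116))
E
```

```text
time_s: 14.85
ee_pos: [565.1, 256.0, 135.7]
ee_rot: [-142.0, 0.0, 1.3]
force: [-0.4, 0.3, -3.6]
gripper_width: 31.9
time_s: 15.22
ee_pos: [565.4, 256.7, 135.2]
ee_rot: [-142.0, -0.0, 1.3]
force: [0.6, -2.7, -0.5]
gripper_width: 31.9
[565.5 256.7 135.1] [-1.42e+02 -4.00e-02  1.25e+00] [ 0.4 -2.7  0.1] [-0.89  0.19  0.14]
(array([0.  , 0.01, 0.  ]), array([-0.,  0., -0.]))
```

Force along the case axis rose by about 4.5 N exactly at the predicted home depth. I press about 0.8 mm more, then check.

```bash
python3 -m jog '0 0 0 0 .01 -.013 .2; 0 0 0 0 .02 -.026 .2; 0 0 0 0 .02 -.026 .2'; python3 - <<'E'
from plan import *
im=grab_frame("wrist");st=env.state(); print(st["ee_pos"].round(1),st["ee_rot"].round(2),st["force"].round(1),st["torque"].round(2))
print(delta(-116))
E
```

```text
time_s: 15.65
ee_pos: [565.8, 256.8, 135.0]
ee_rot: [-142.0, -0.1, 1.2]
force: [0.3, -6.1, 2.7]
gripper_width: 31.5
[565.7 256.8 135. ] [-1.4201e+02 -9.0000e-02  1.2500e+00] [ 0.3 -5.7  3.1] [-1.06  0.48  0.3 ]
(array([0.  , 0.02, 0.  ]), array([-0.01, -0.  ,  0.  ]))
```

```bash
python3 -m jog '0 0 0 0 -.02 .026 .2; 0 0 0 0 -.02 .026 .55; 0 0 0 0 -.02 .026 .55;0 0 0 0 -.02 .026 .55'; python3 -m jog '0 0 0 0 -.3 .4 .55;0 0 0 0 -.9 1.15 .55;0 0 0 0 -1.6 2.05 .55;0 0 0 .2 -3 4 .55; 0 0 0 .2 -3 4 .55'; python3 - <<'E'
from plan import *
im=grab_frame("wrist");c=cam("wrist");i2=grab_frame("scene");st=env.state(); print(st["ee_pos"].round(1),st["force"].round(1))
np.savez("w5.npz",im=im,**camera_params("wrist"))
Rm,o=pose(V)
sq=lambda x,y,z:np.array([[x,-y,z],[x,y,z],[-x,y,z],[-x,-y,z]])
q=w2px(c,(Rm@sq(22,91.5,120).T).T+o);print(q.round())
x0,y0=(q.min(0)-25).astype(int).clip(0);x1,y1=(q.max(0)+25).astype(int)
a=im[y0:y1,x0:x1];k=400/max(a.shape[:2]);a=cv2.resize(a,None,fx=k,fy=k,interpolation=cv2.INTER_CUBIC)
out=np.zeros((400,800,3),np.uint8);out[:a.shape[0],:a.shape[1]]=a;out[:,400:]=cv2.resize(i2[100:230,280:410],(400,400),interpolation=cv2.INTER_CUBIC)
cv2.imwrite("pics/fin.png",out[:,:,::-1])
E
```

```text
time_s: 16.2
ee_pos: [565.1, 257.3, 134.9]
ee_rot: [-142.0, 0.0, 1.3]
force: [-0.2, 0.3, 0.6]
gripper_width: 50.2
time_s: 16.82
ee_pos: [573.0, 179.8, 239.4]
ee_rot: [-142.0, -0.5, 1.1]
force: [0.1, 0.6, -0.4]
gripper_width: 50.2
[570.3 181.3 235.4] [-0.  -0.3 -0.4]
[[236.  87.]
 [238. 290.]
 [285. 290.]
 [290.  87.]]
```

View pics/fin.png

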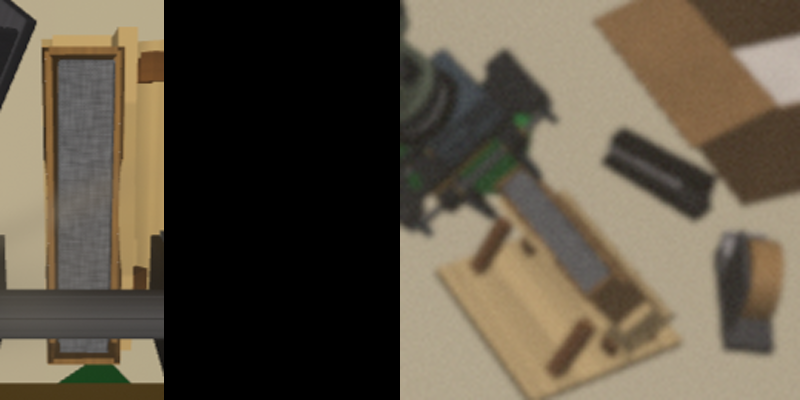

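The spine lies level within the rim and the fingers are clear. The arm was still settling for that picture, so I take one steady overlay check.

```bash
python3 - <<'E'
from plan import *
grab_frame("top");grab_frame("top");c=cam("wrist");im=grab_frame("wrist")
Rm,o=pose(V)
sq=lambda x,y,z,dy=0:np.array([[x,-y+dy,z],[x,y+dy,z],[-x,y+dy,z],[-x,-y+dy,z]])
q=w2px(c,(Rm@sq(22,91.5,120).T).T+o)
x0,y0=(q.min(0)-20).astype(int);x1,y1=(q.max(0)+20).astype(int);k=2.4
a=cv2.resize(im[y0:y1,x0:x1],None,fx=k,fy=k,interpolation=cv2.INTER_CUBIC);b=a.copy()
for l,col in((sq(22,91.5,120),(255,255,0)),(sq(16,85,119),(255,0,0))):
    p=((w2px(c,(Rm@l.T).T+o)-[x0,y0]+.5)*k).astype(np.int32);cv2.polylines(b,[p],True,col,1)
out=np.hstack([a,b]);print(out.shape);cv2.imwrite("pics/fin2.png",out[:600,:800,::-1])
E
```

```text
(590, 456, 3)
```

View pics/fin2.png

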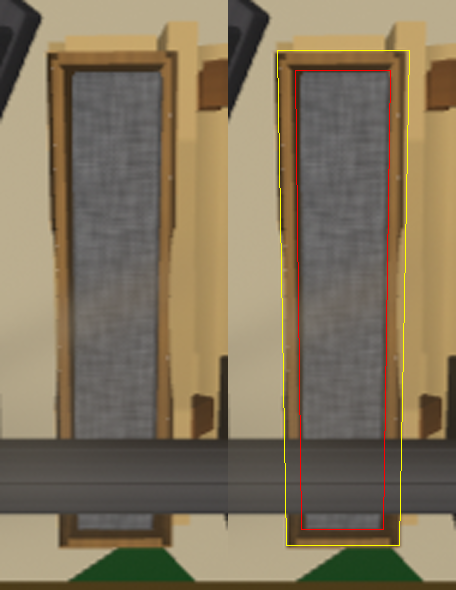

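```bash
python3 -m jog '0 0 0 0 -1.5 2 .55;0 0 0 0 -3 3 .55;0 0 0 0 -3 3 .55;0 0 0 0 -3 3 .55'; python3 -c "
from workcell import env
print(env.job_done())"
```

```text
time_s: 17.58
ee_pos: [569.5, 107.6, 308.3]
ee_rot: [-142.0, 0.2, 1.3]
force: [0.4, -0.1, -0.8]
gripper_width: 50.1
the job is handed in; nothing more can be done
None
```

The 32 mm book is in the slipcase and I have handed the job in, at about 17.6 s on the clock. I picked the left of the three in the sorter: its spine measured about 169 mm long and it gripped at 31.7 mm. I lifted it, tilted it 38° and slid it in fore-edge first, in small steps.

**Last checks**
- **Seating:** there was no measurable contact force until it stopped at the depth predicted for home. A further push of about 9 N moved it no further.
- **Final picture:** with the gripper backed off, the spine sits level inside the rim. It matches the model of a book fully home to within about 2 mm, and the slipcase has not visibly moved in its rest.
- **Force:** readings stayed under about 10 N throughout.

**What disagreed or was not checked**
- An earlier closing picture looked about 6 px off because the arm was still settling; the steady picture cleared that up.
- I estimated where the book's middle sat between the fingers twice and got 1.3 mm and 2.5 mm. I used 2 mm, and it went in freely.
- The first grip was 7 mm too deep for the thumb cuts, so I regripped higher before lifting.
- I did not take a last look at the sorter or the other loose items, but the arm recorded no contact with them.

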